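# Lift the square rinse bucket off its trunnion stand and stand it in the drip tray

### The job

The small parts in the square swing bucket have been rinsed. Take that bucket by the bar over its mouth, lift it straight up out of its two forks without letting it swing or catch, and set it down gently, upright, on the floor of the low square steel drip tray. Leave the round bucket hanging in its own stand.

Things in the scene. Friction and masses are not known exactly. Their poses are not given: they have to be found in the camera images.
- square_bucket_center (a point): Square steel bucket, 64x64, 70 deep, open top, loose, 0.25-0.42 kg, brass parts in it. Point: centre, 57 above its underside, on the axis of its two pins (8 thick, along y, to 54 either side), which rest in V forks; it swings about them. Rigid black grip bar over the mouth, along y, parallel to the pins: 66 long, 10 wide (x), 14 high, centre 50 above this point, 37 above the rim; grip across its 10. mm.
- stand_sq_pivot (a point): Stand of the square bucket, fixed: grey base 80x124 mm, two aluminium Y forks at 46 mm either side along y, 10 mm thick, 62 mm wide (x) at the top. Point: middle of the seated pins' axis, 85 mm above the bench; the fork tips reach 20 mm above it, so the pins are clear once the bucket is 27 mm up. y along the pins, z up.
- tray_in (a point): Centre of the inner floor of the low square steel drip tray (fixed), 160 x 160 mm outside, 152 mm inside, rim 14 mm above its floor; the floor is 4 mm above the bench. z is up.
- round_bucket_center (a point): Centre of the round bucket, which is to be left hanging in its own, identical stand: 66 mm in diameter, 70 mm deep, with the same pins and the same kind of bar; the point lies on its pin axis. The top of its bar is 57 mm above this point, 142 mm above the bench.

How it is judged:
By the outcome, as a careful person would: the job done as asked, in the order asked, and still so for the second after the job is handed in, with the robot touching nothing.
It also fails if it takes over 48 s, if anything falls off the work surface, if the arm or the gripper's body presses on something with over 40 N, if the wrist force passes 120 N, or if a joint passes its speed limit or range.

### The arm

A 6-joint arm with a two-finger parallel gripper is mounted at the origin on the work surface. World frame = base frame: x ahead of the robot, y to its left, z up, the work surface at z = 0. Lengths are in m, angles in rad, forces in N, time in s.
With the tool pointing down it reaches from about 0.35 to 0.85 m from the base axis. Payload 8.1 kg.
Tool frame: the origin (TCP) lies midway between the tips of the shut fingers; the grasp point (between the pads) lies 19 mm behind it; z points along the fingers, y is the line along which they close (so a half turn about z gives the same grasp; the last joint's range is limited). The gripper opens to 85 mm and grips with 20 to 120 N. Pads are 22 mm wide; open, the fingers measure 114 mm over their backs; the gripper's body (76 mm by 85 mm) begins 54 mm behind the grasp point. The pads swing forward as they close: fully open they stand 13 mm farther back than shut.
Start: joints at [-1.198, 0.13, 1.488, -0, 1.523, -0.085], TCP at [0.265, -0.538, 0.209] pointing down, gripper open.
Joint ranges: [-2.96, 2.96], [-0.89, 2.26], [0.02, 2.5], [-1.34, 4.48], [0, 2.73], [-2.66, 2.66]. Speed limits (rad/s): [2.39, 2.39, 2.79, 3.14, 3.14, 3.14].

### API

Orientations are given as a 3x3 rotation matrix whose columns are the frame's x, y, z axes.
In Python, from plant import * gives the robot as it stands.
- The arm moves only by the tool step_arm, never from a script. Its argument "targets" is a list of rows, each an object with "delta_rot": the turn, a rotation vector about the tool's x, y, z in degrees, a list of three; "dp": the shift along the tool's x, y, z in mm, a list of three; "jaw": the opening in per cent of the stroke, from 0 (shut) to 100 (fully open). A call has 1 to 20 rows; each row shifts and turns the commanded pose from where the row before left it, along the tool's axes as they then stand; what a row does not reach is not made up. A row lasts 1/10 s, in which the tool goes at most 50 mm and 8.59 degrees, less where a joint would pass 70% of its speed; a pose out of reach is approached as far as the arm can. A call is refused whole if a number of a shift passes 50 or a number of a turn 8.59, either way. A call with a gripper value outside its range is refused whole. The fingers move at their own pace and stop on an object; "squeeze" is the grip in N (left out, the last holds). Time passes only in rows, so rows that do not move let the fingers close. It gives the time, the measured TCP pose, the force, the opening and the grip force at its end, in the units of the state.
- get_state(): the state, without advancing time (a new reading comes with each control period).
- camera(name): name is "scene" or "top" or "wrist"; returns the picture (480x640x3 uint8, red, green, blue); there is no depth.
- calibration(name): a dict with "camera_matrix" (3x3 intrinsics, pixels), "extrinsics" (4x4, takes a point from world to camera coordinates). Camera axes: x right, y down, z forward; pixel columns grow to the right and rows downward; lengths in m; the calibration is good to about 2 mm. The wrist camera is an equidistant fisheye: a pixel r from the principal point sees the ray r / f radians off the axis. A picture is of the moment at which its call begins: read the wrist's pose just before it. calibration takes no time and is no camera call; for the wrist camera it gives the pose at the moment of the call.
- job_done(): hands the job in; it is judged then, once.
The state is a dict: "clock": time; "qpos": joint angles; "dq": joint speeds; "effort": joint torques, N m; "position": TCP position; "orientation": TCP orientation; "force": force on the tool from outside, world axes, zero at the start; "moment": the same for the moment, N m; "opening": finger opening in m; "grasp_force": force on a finger pad.
Only numpy, scipy, OpenCV 4.12 (cv2) and the standard library are available. Lean on these libraries where they do the work, as an engineer would, in place of code of your own. Each camera call takes 0.05 s, during which the arm holds its last target. There are 200 camera calls.

## Working session

There is one attempt and no reset: what is moved stays moved. The work goes in short steps, Python scripts to look and compute and a tool call to move; the robot and the scene stay as the last step left them, time stands still between calls to the robot, and variables do not carry over. Pictures are saved under pics/ and viewed, at most 10 in all, crops included, and the job is handed in when it is done.

Besides the shell and the picture viewer there is one more tool, called after "Call:" as a command line: name --argument value ..., lists and objects as JSON in quotes. step_arm: Moves the arm, as the interface text tells. Its arguments: {"type":"object","properties":{"targets":{"type":"array"},"squeeze":{"type":"number"}},"required":["targets"]}

```bash
mkdir -p pics; ls; python3 - <<'E'
from plant import *
import cv2, numpy as np
np.set_printoptions(precision=4,suppress=True)
s=get_state(); print(s['clock'],s['position'],s['orientation'],s['opening'])
for n in ("scene","top"):
    im=camera(n); cv2.imwrite(f"pics/{n}0.png",im[...,::-1]); c=calibration(n); print(n,c['camera_matrix'],c['extrinsics'])
E
```

```text
pics
0.0 [ 0.265  -0.5377  0.2083] [[ 0.897   0.442  -0.0007]
 [ 0.442  -0.897   0.0017]
 [ 0.0001 -0.0019 -1.    ]] 0.08581616658439062
scene [[539.5591   0.     321.0554]
 [  0.     539.5591 237.0317]
 [  0.       0.       1.    ]] [[ 0.568   0.8227  0.023  -0.3057]
 [ 0.4812 -0.3093 -0.8203 -0.1651]
 [-0.6677  0.477  -0.5715  1.3479]
 [ 0.      0.      0.      1.    ]]
top [[439.6199   0.     315.9246]
 [  0.     439.6199 247.5297]
 [  0.       0.       1.    ]] [[-0.0272 -0.9992  0.0287  0.0032]
 [-0.9965  0.0248 -0.0803  0.5302]
 [ 0.0796 -0.0308 -0.9964  0.8422]
 [ 0.      0.      0.      1.    ]]
```

View pics/scene0.png

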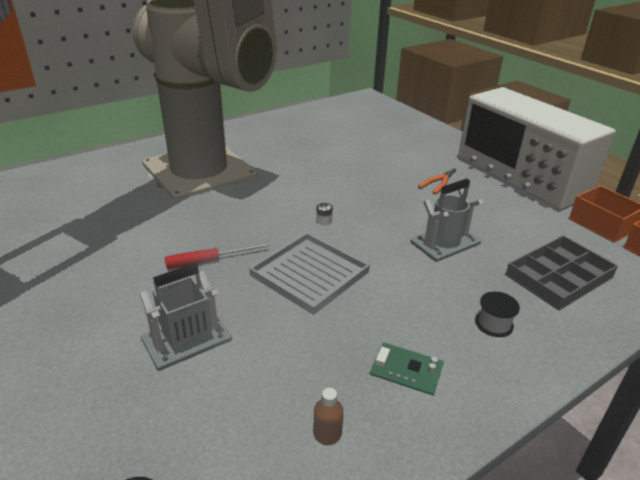

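View pics/top0.png

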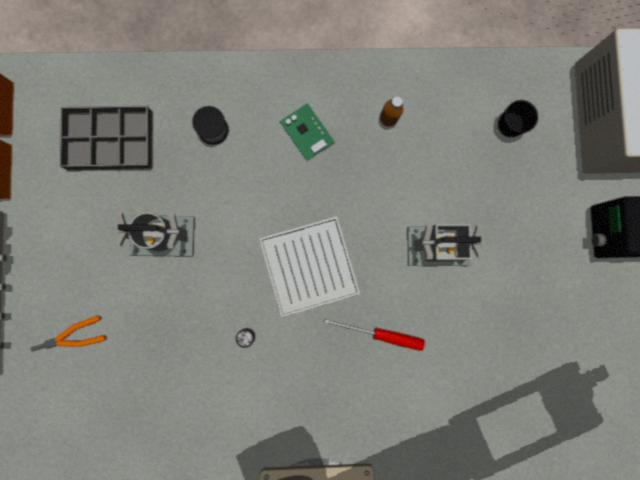

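The scene view shows the square bucket at about (183,305), the tray at (310,272) and the round bucket at (450,220). In the top view they are at about (450,243), (310,266) and (150,235). The square bucket's black bar runs along y, near (448,240) in the top view and (176,277) in the scene view. Next I'll mask the bar and the tray.

```bash
cat > h.py <<'E'
import cv2, numpy as np
np.set_printoptions(precision=4,suppress=True)
from plant import *
def ray(n,uv,c=None):
    c=c or calibration(n); K=c['camera_matrix'];E=np.array(c['extrinsics']);R=E[:3,:3];o=-R.T@E[:3,3]
    x=(uv[0]-K[0][2])/K[0][0]; y=(uv[1]-K[1][2])/K[1][1]
    if n=='wrist':
        r=np.hypot(x,y); d=np.array([x/r*np.sin(r),y/r*np.sin(r),np.cos(r)]) if r>1e-9 else np.array([0,0,1.])
    else: d=np.array([x,y,1.])
    d=R.T@d; return o,d/np.linalg.norm(d)
def onz(n,uv,z,c=None):
    o,d=ray(n,uv,c); return o+d*(z-o[2])/d[2]
def meet(a,b):
    (o,d),(p,e)=a,b
    t=np.linalg.lstsq(np.c_[d,-e],p-o,rcond=None)[0]
    A,B=o+d*t[0],p+e*t[1]; return (A+B)/2,np.linalg.norm(A-B)
def blobs(im,mask,box,amin=20):
    x0,y0,x1,y1=box; m=np.zeros_like(mask); m[y0:y1,x0:x1]=mask[y0:y1,x0:x1]
    cs,_=cv2.findContours(m,cv2.RETR_EXTERNAL,cv2.CHAIN_APPROX_NONE)
    return sorted([c for c in cs if cv2.contourArea(c)>=amin],key=cv2.contourArea,reverse=True)
E
python3 - <<'E'
from h import *
s=cv2.imread('pics/scene0.png');t=cv2.imread('pics/top0.png')
for n,im,box in (('scene',s,(140,250,220,300)),('top',t,(400,215,490,275))):
    m=(im.max(2)<45).astype('uint8')*255
    for c in blobs(im,m,box,15)[:4]:
        (cx,cy),wh,a=cv2.minAreaRect(c); p=cv2.boxPoints(((cx,cy),wh,a))
        print(n,cv2.contourArea(c),(cx,cy),wh,a,cv2.boundingRect(c))
# tray in top: bright
g=cv2.cvtColor(t,cv2.COLOR_BGR2GRAY)
m=(g>165).astype('uint8')*255; m=cv2.morphologyEx(m,cv2.MORPH_CLOSE,np.ones((9,9)))
c=blobs(t,m,(240,200,380,330),200)[0]; r=cv2.minAreaRect(c); print('tray',r)
P=np.array([onz('top',p,0.018) for p in cv2.boxPoints(r)]); print(P, P.mean(0), np.linalg.norm(np.diff(P,axis=0),axis=1))
a=cv2.resize(s[245:365,130:240],None,fx=4,fy=4,interpolation=3)
b=cv2.resize(t[205:285,395:495],None,fx=6,fy=6,interpolation=3)[:, :350+250]
b=cv2.resize(b,(400,320)); a=cv2.resize(a,(400,436))
o=np.zeros((436,800,3),'uint8');o[:,:400]=a;o[:320,400:]=b;cv2.imwrite('pics/crop1.png',o)
E
```

```text
scene 187.5 (170.64999389648438, 276.45001220703125) (8.221921920776367, 33.203914642333984) 71.56504821777344 (155, 271, 33, 15)
top 304.5 (457.1275329589844, 237.38926696777344) (38.83159255981445, 24.41311264038086) 34.99202346801758 (440, 227, 40, 29)
tray ((308.9654846191406, 266.0626220703125), (81.34464263916016, 81.09185028076172), 73.85565948486328)
[[ 0.5515  0.1013  0.018 ]
 [ 0.5927 -0.0535  0.018 ]
 [ 0.4372 -0.0932  0.018 ]
 [ 0.3979  0.0601  0.018 ]] [0.4948 0.0037 0.018 ] [0.1603 0.1605 0.1583]
```

View pics/crop1.png

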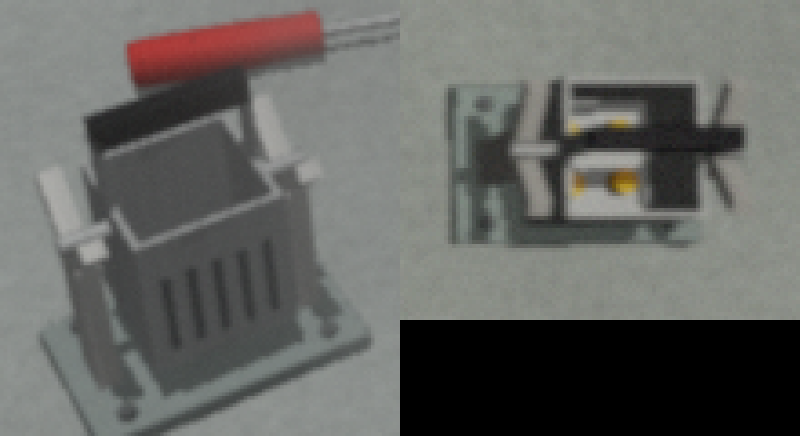

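The crop shows the bar's ends in the scene view at about (153.7,282) and (197.4,268). In the top view they are at about (481,239) and (441,240).

```bash
python3 - <<'E'
from h import *
R=meet(ray('scene',(153.7,281.9)),ray('top',(481,239.3)))
L=meet(ray('scene',(197.4,267.8)),ray('top',(441,240)))
print('-y end',R,'+y end',L,'len',np.linalg.norm(R[0]-L[0]))
C=meet(ray('scene',(175.5,274.8)),ray('top',(461,239.6))); print('C',C)
B=np.array([onz('top',p,0.008) for p in ((407,226),(407,266),(471,265),(471,226))]);print('base',B,B.mean(0))
c=calibration('wrist'); s=get_state()
print(c['camera_matrix'],s['orientation'].T@0 if 0 else '')
E=np.array(c['extrinsics']);Rw=E[:3,:3].T;o=-Rw@E[:3,3]
O=np.array(s['orientation']);print('cam in tool',O.T@(o-np.array(s['position'])),O.T@Rw)
E
```

```text
-y end (array([ 0.528 , -0.2904,  0.1392]), np.float64(0.0007359408264431981)) +y end (array([ 0.5285, -0.2226,  0.1362]), np.float64(0.0005741808741184286)) len 0.06778249312068665
C (array([ 0.5282, -0.2569,  0.1376]), np.float64(0.0006241664236720929))
base [[ 0.5701 -0.1957  0.008 ]
 [ 0.4896 -0.1922  0.008 ]
 [ 0.4883 -0.3216  0.008 ]
 [ 0.5671 -0.326   0.008 ]] [ 0.5288 -0.2589  0.008 ]
[[371.6483   0.     324.3583]
 [  0.     371.6483 235.0705]
 [  0.       0.       1.    ]] 
cam in tool [ 0.0679  0.0003 -0.1636] [[-0.0002 -0.9632 -0.2689]
 [ 1.     -0.0004  0.0007]
 [-0.0008 -0.2689  0.9632]]
```

The bar centre is at about (0.528, -0.257, 0.136), lying along y within 1°, and the stand base centre agrees with that. First I'll turn the tool so its y axis lies along world x, then move over the bar.

Call:
step_arm --targets '[{"delta_rot": [0,0,-8],"dp": [0,0,0],"jaw": 100},{"delta_rot": [0,0,-8],"dp": [0,0,0],"jaw": 100},{"delta_rot": [0,0,-8],"dp": [0,0,0],"jaw": 100},{"delta_rot": [0,0,-8],"dp": [0,0,0],"jaw": 100},{"delta_rot": [0,0,-8],"dp": [0,0,0],"jaw": 100},{"delta_rot": [0,0,-8],"dp": [0,0,0],"jaw": 100},{"delta_rot": [0,0,-8],"dp": [0,0,0],"jaw": 100},{"delta_rot": [0,0,-7.8],"dp": [0,0,0],"jaw": 100},{"delta_rot": [0,0,0],"dp": [12,12,-2],"jaw": 100},{"delta_rot": [0,0,0],"dp": [28,26,-2],"jaw": 100},{"delta_rot": [0,0,0],"dp": [28,26,-2],"jaw": 100},{"delta_rot": [0,0,0],"dp": [28,26,-2],"jaw": 100},{"delta_rot": [0,0,0],"dp": [28,26,-2],"jaw": 100},{"delta_rot": [0,0,0],"dp": [28,26,-2],"jaw": 100},{"delta_rot": [0,0,0],"dp": [28,26,0],"jaw": 100},{"delta_rot": [0,0,0],"dp": [28,26,0],"jaw": 100},{"delta_rot": [0,0,0],"dp": [28,26,0],"jaw": 100},{"delta_rot": [0,0,0],"dp": [28,26,0],"jaw": 100},{"delta_rot": [0,0,0],"dp": [17,17,0],"jaw": 100},{"delta_rot": [0,0,0],"dp": [0,0,0],"jaw": 100}]'

```text
clock: 2.1
position: [0.5299, -0.2534, 0.2211]
orientation: [[-0.001, 1.0, 0.0], [1.0, 0.001, 0.001], [0.001, 0.0, -1.0]]
force: [0.3, -0.7, -0.3]
opening: 0.0851
grasp_force: 0.0
```

```bash
python3 - <<'E'
from h import *
import pickle
c=calibration('wrist'); s=get_state(); im=camera('wrist')[...,::-1].copy()
cv2.imwrite('pics/w1.png',im); pickle.dump((c,s),open('w1.pkl','wb'))
E=np.array(c['extrinsics']);K=np.array(c['camera_matrix'])
for p in ([.528,-.224,.143],[.528,-.29,.143],[.528,-.257,.143],[.528,-.257,.136]):
    q=E[:3,:3]@p+E[:3,3]; th=np.arctan2(np.hypot(*q[:2]),q[2]); r=th*K[0,0]/np.hypot(*q[:2]); print(p,K[0,2]+q[0]*r,K[1,2]+q[1]*r)
print(s['position'])
E
```

```text
[0.528, -0.224, 0.143] 321.42782331848565 192.24590987595042
[0.528, -0.29, 0.143] 321.54516055731796 285.2544015354604
[0.528, -0.257, 0.143] 321.4735513760861 240.45174307172968
[0.528, -0.257, 0.136] 321.5389633214613 237.61259757012036
[ 0.5299 -0.2534  0.2211]
```

View pics/w1.png

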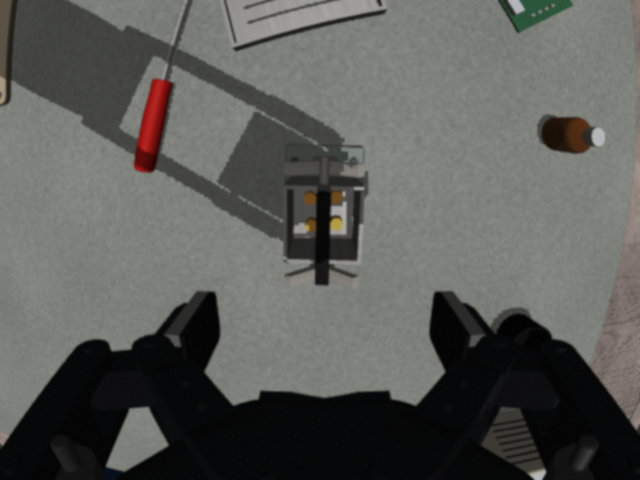

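The wrist view shows the black bar at column ~322, rows 191–285, almost exactly where predicted. It is aligned with the fingers, which sit symmetrically at columns 218 and 432. I'll refine the bar centre.

```bash
python3 - <<'E'
from h import *
import pickle
c,s=pickle.load(open('w1.pkl','rb')); im=cv2.imread('pics/w1.png')
m=im.max(2)
for r in (196,205,215,225,232,270,280):
    x=[i for i in range(305,345) if m[r,i]<40]; 
    if x: 
        l,rr=min(x),max(x); print(r,l,rr,onz('wrist',(l,r),.143,c)[:2],onz('wrist',(rr,r),.143,c)[:2])
col=m[180:295,322];print(col[:20],col[95:])
ends=[onz('wrist',(322,y),.143,c) for y in (191.5,285)];print(ends)
a=ray('wrist',(321.7,238.2),c); print(meet(a,ray('top',(461,239))),meet(a,ray('scene',(175.3,274))))
E
```

```text
196 317 330 [ 0.5251 -0.2265] [ 0.5336 -0.2265]
205 316 329 [ 0.5244 -0.2326] [ 0.533  -0.2325]
215 316 329 [ 0.5244 -0.2393] [ 0.533  -0.2393]
225 317 328 [ 0.525  -0.2462] [ 0.5324 -0.2462]
232 316 328 [ 0.5243 -0.2511] [ 0.5324 -0.2511]
270 316 327 [ 0.5242 -0.2784] [ 0.5318 -0.2784]
280 316 327 [ 0.5241 -0.286 ] [ 0.5318 -0.286 ]
[70 69 68 62 51 42 38 37 39 35 29 16  8  6  7  8 10 11  9  8] [ 23  22  23  23  23  24  22  23  27  52  89 114 125 126 127 129 129 128
 128 126]
[array([ 0.5284, -0.2235,  0.143 ]), array([ 0.5283, -0.2898,  0.143 ])]
(array([ 0.5285, -0.2547,  0.1442]), np.float64(0.0009755215878195018)) (array([ 0.528 , -0.2569,  0.139 ]), np.float64(0.0007062122304193135))
```

Call:
step_arm --targets '[{"delta_rot": [0,0,0],"dp": [-1.6,-0.8,8],"jaw": 100},{"delta_rot": [0,0,0],"dp": [-1.7,-0.8,14],"jaw": 100},{"delta_rot": [0,0,0],"dp": [0,0,14],"jaw": 100},{"delta_rot": [0,0,0],"dp": [0,0,14],"jaw": 100},{"delta_rot": [0,0,0],"dp": [0,0,14],"jaw": 80},{"delta_rot": [0,0,0],"dp": [0,0,14],"jaw": 70},{"delta_rot": [0,0,0],"dp": [0,0,12],"jaw": 60},{"delta_rot": [0,0,0],"dp": [0,0,8],"jaw": 50},{"delta_rot": [0,0,0],"dp": [0,0,6],"jaw": 50},{"delta_rot": [0,0,0],"dp": [0,0,0],"jaw": 50},{"delta_rot": [0,0,0],"dp": [0,0,0],"jaw": 50},{"delta_rot": [0,0,0],"dp": [0,0,0],"jaw": 50},{"delta_rot": [0,0,0],"dp": [0,0,0],"jaw": 50}]'

```text
clock: 3.45
position: [0.5269, -0.2606, 0.1182]
orientation: [[-0.001, 1.0, 0.001], [1.0, 0.001, -0.001], [-0.001, 0.001, -1.0]]
force: [-1.1, 0.6, 1.5]
opening: 0.0428
grasp_force: 0.0
```

```bash
python3 - <<'E'
from h import *
import pickle
c=calibration('wrist'); s=get_state(); im=camera('wrist')[...,::-1].copy(); sc=camera('scene')[...,::-1]
print(s['position'],s['opening'],s['force'])
o=np.hstack([cv2.resize(im[120:480,160:480],(400,450)),cv2.resize(sc[230:350,110:240],(400,369),interpolation=3)[:369].repeat(1,0) if 0 else cv2.copyMakeBorder(cv2.resize(sc[230:350,110:240],(400,369),interpolation=3),0,81,0,0,0)])
cv2.imwrite('pics/w2.png',o); cv2.imwrite('pics/w2full.png',im); pickle.dump((c,s),open('w2.pkl','wb'))
E
```

```text
[ 0.5269 -0.2606  0.1182] 0.04278689117808122 [-1.0857  0.5807  1.548 ]
```

View pics/w2.png

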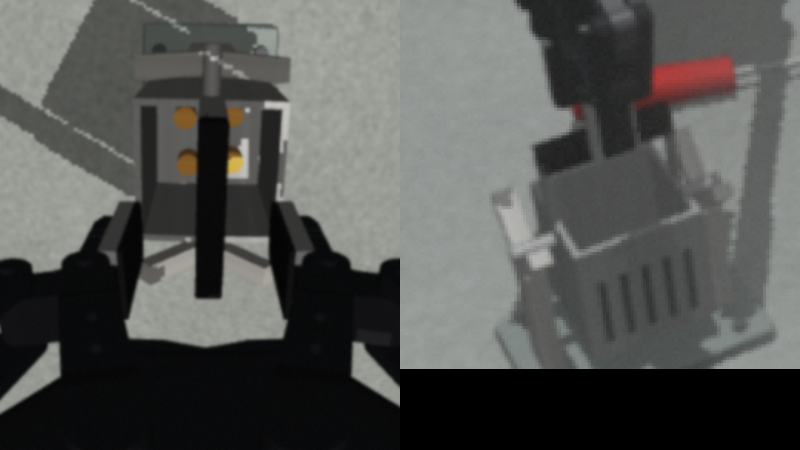

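The fingers straddle the bar. The bar sits slightly to +x of their middle, so I'll centre the tool.

Call:
step_arm --targets '[{"delta_rot": [0,0,0],"dp": [2,0.7,0.5],"jaw": 50},{"delta_rot": [0,0,0],"dp": [2,0.7,0.5],"jaw": 50},{"delta_rot": [0,0,0],"dp": [0,0,0],"jaw": 40},{"delta_rot": [0,0,0],"dp": [0,0,0],"jaw": 30},{"delta_rot": [0,0,0],"dp": [0,0,0],"jaw": 30}]'

```text
clock: 4.05
position: [0.5279, -0.2564, 0.1164]
orientation: [[-0.001, 1.0, -0.0], [1.0, 0.001, 0.0], [0.0, -0.0, -1.0]]
force: [0.4, -0.2, -0.0]
opening: 0.0254
grasp_force: 0.0
```

```bash
python3 - <<'E'
from h import *
c=calibration('wrist'); s=get_state(); im=camera('wrist')[...,::-1].copy()
print(s['position'],s['opening'],s['force'])
cv2.imwrite('pics/w3full.png',im)
m=im.max(2)
for r in (220,235,250,290,310,325,340):
    x=[i for i in range(305,350) if m[r,i]<40]
    if x: print(r,min(x),max(x),onz('wrist',((min(x)+max(x))/2,r),.143,c)[:2])
for r in (320,330,340,350): print(r,' '.join(map(str,m[r,250:400:2])))
E
```

```text
[ 0.5279 -0.2564  0.1164] 0.025369433784975463 [ 0.4177 -0.168  -0.0204]
235 316 340 [ 0.5292 -0.2269]
250 315 338 [ 0.5286 -0.233 ]
290 314 339 [ 0.5286 -0.2499]
310 313 338 [ 0.5283 -0.259 ]
325 315 336 [ 0.5283 -0.2661]
340 315 335 [ 0.5281 -0.2736]
320 13 11 10 11 12 10 11 11 20 32 53 80 96 98 92 50 17 15 7 8 6 8 56 147 165 167 165 158 157 158 130 88 46 13 10 10 10 10 10 11 10 11 12 42 139 168 170 168 166 167 166 161 113 19 6 9 6 12 17 27 82 98 97 92 72 41 23 12 10 10 12 11 10 10 12
330 15 15 19 18 17 15 10 11 10 10 11 10 12 30 43 30 18 16 8 6 6 12 43 61 67 80 111 135 151 159 160 153 76 13 11 10 11 11 9 11 10 10 8 55 133 142 122 93 69 63 62 62 51 17 5 6 6 13 18 26 42 39 14 10 10 12 11 12 11 10 16 17 18 17 15
340 10 10 10 11 10 12 11 11 9 10 9 9 10 10 8 11 17 17 9 7 8 63 148 165 166 166 166 168 168 166 163 151 71 11 11 12 10 11 9 10 9 9 13 85 152 155 154 153 153 152 151 151 148 114 26 6 7 14 16 14 10 10 9 10 7 11 10 10 10 9 10 11 10 12 12
350 10 10 10 10 10 9 9 10 9 8 7 9 10 9 9 9 14 17 14 7 59 142 154 154 158 162 161 159 157 157 155 143 63 10 8 10 10 9 9 9 9 8 21 98 152 156 156 153 151 151 152 153 152 147 94 16 9 16 17 11 9 9 10 8 10 11 9 10 10 10 10 10 11 10 11
```

The gap on either side of the bar is equal to within 0.5 mm. The bar is yawed about 1°, so I'll match that and close slowly.

Call:
step_arm --targets '[{"delta_rot": [0,0,1],"dp": [0,0.3,0],"jaw": 24},{"delta_rot": [0,0,0],"dp": [0,0,0],"jaw": 20},{"delta_rot": [0,0,0],"dp": [0,0,0],"jaw": 17},{"delta_rot": [0,0,0],"dp": [0,0,0],"jaw": 15},{"delta_rot": [0,0,0],"dp": [0,0,0],"jaw": 13},{"delta_rot": [0,0,0],"dp": [0,0,0],"jaw": 11},{"delta_rot": [0,0,0],"dp": [0,0,0],"jaw": 8},{"delta_rot": [0,0,0],"dp": [0,0,0],"jaw": 0},{"delta_rot": [0,0,0],"dp": [0,0,0],"jaw": 0},{"delta_rot": [0,0,0],"dp": [0,0,0],"jaw": 0},{"delta_rot": [0,0,0],"dp": [0,0,0],"jaw": 0}]' --squeeze 60

```text
clock: 5.2
position: [0.5283, -0.2564, 0.1165]
orientation: [[0.017, 1.0, 0.0], [1.0, -0.017, -0.0], [-0.0, 0.0, -1.0]]
force: [-0.2, -0.1, 1.4]
opening: 0.0072
grasp_force: 58.8
```

Call:
step_arm --targets '[{"delta_rot": [0,0,0],"dp": [0,0,-1],"jaw": 0},{"delta_rot": [0,0,0],"dp": [0,0,-2],"jaw": 0},{"delta_rot": [0,0,0],"dp": [0,0,-3],"jaw": 0},{"delta_rot": [0,0,0],"dp": [0,0,-3],"jaw": 0},{"delta_rot": [0,0,0],"dp": [0,0,-3],"jaw": 0},{"delta_rot": [0,0,0],"dp": [0,0,-2],"jaw": 0},{"delta_rot": [0,0,0],"dp": [0,0,-1],"jaw": 0},{"delta_rot": [0,0,0],"dp": [0,0,0],"jaw": 0},{"delta_rot": [0,0,0],"dp": [0,0,0],"jaw": 0}]'

```text
clock: 6.1
position: [0.5281, -0.2564, 0.1313]
orientation: [[0.017, 1.0, -0.0], [1.0, -0.017, 0.0], [0.0, -0.0, -1.0]]
force: [0.1, -1.3, -3.6]
opening: 0.0069
grasp_force: 58.6
```

```bash
python3 - <<'E'
from h import *
s=get_state(); im=camera('wrist')[...,::-1].copy(); sc=camera('scene')[...,::-1]
print(s['position'],s['opening'],s['force'],s['moment'],s['grasp_force'])
cv2.imwrite('pics/w4.png',np.hstack([cv2.resize(im[120:480,160:480],(400,450)),cv2.copyMakeBorder(cv2.resize(sc[230:350,110:240],(400,369),interpolation=3),0,81,0,0,0)]))
E
```

```text
[ 0.5281 -0.2564  0.1313] 0.006949194296216108 [ 0.0781 -1.3397 -3.5528] [ 0.0454 -0.0056  0.0203] 58.57724458044686
```

View pics/w4.png

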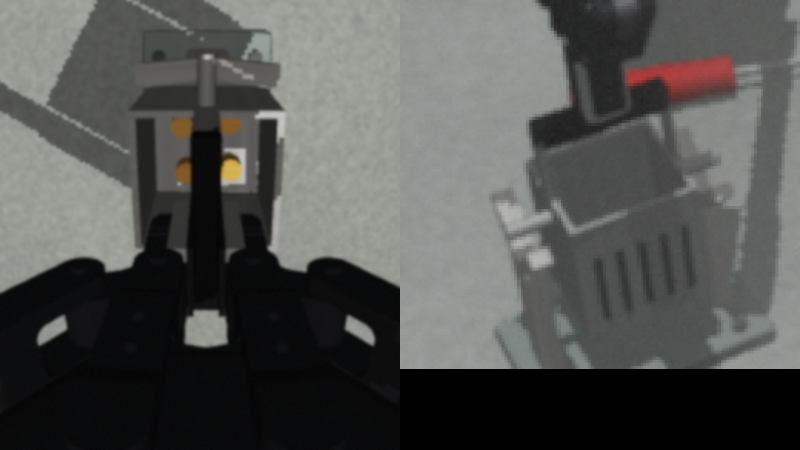

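The bucket is hanging level with its pins above the seats, and the measured load is 3.6 N. I'll continue straight up.

Call:
step_arm --targets '[{"delta_rot": [0,0,0],"dp": [0,0,-2],"jaw": 0},{"delta_rot": [0,0,0],"dp": [0,0,-4],"jaw": 0},{"delta_rot": [0,0,0],"dp": [0,0,-6],"jaw": 0},{"delta_rot": [0,0,0],"dp": [0,0,-8],"jaw": 0},{"delta_rot": [0,0,0],"dp": [0,0,-10],"jaw": 0},{"delta_rot": [0,0,0],"dp": [0,0,-12],"jaw": 0},{"delta_rot": [0,0,0],"dp": [0,0,-12],"jaw": 0},{"delta_rot": [0,0,0],"dp": [0,0,-12],"jaw": 0},{"delta_rot": [0,0,0],"dp": [0,0,-10],"jaw": 0},{"delta_rot": [0,0,0],"dp": [0,0,-8],"jaw": 0},{"delta_rot": [0,0,0],"dp": [0,0,-6],"jaw": 0},{"delta_rot": [0,0,0],"dp": [0,0,-4],"jaw": 0},{"delta_rot": [0,0,0],"dp": [0,0,-2],"jaw": 0},{"delta_rot": [0,0,0],"dp": [0,0,0],"jaw": 0}]' --squeeze 70

```text
clock: 7.6
position: [0.5281, -0.2564, 0.2273]
orientation: [[0.017, 1.0, -0.0], [1.0, -0.017, 0.0], [0.0, -0.0, -1.0]]
force: [-0.5, 0.1, -4.8]
opening: 0.0065
grasp_force: 71.0
```

Call:
step_arm --targets '[{"delta_rot": [0,0,0],"dp": [3,-0.5,0],"jaw": 0},{"delta_rot": [0,0,0],"dp": [7,-1,0],"jaw": 0},{"delta_rot": [0,0,0],"dp": [12,-1.5,0],"jaw": 0},{"delta_rot": [0,0,0],"dp": [16,-2,0],"jaw": 0},{"delta_rot": [0,0,0],"dp": [20,-3,0],"jaw": 0},{"delta_rot": [0,0,0],"dp": [20,-3,0],"jaw": 0},{"delta_rot": [0,0,0],"dp": [20,-3,0],"jaw": 0},{"delta_rot": [0,0,0],"dp": [20,-3,0],"jaw": 0},{"delta_rot": [0,0,0],"dp": [20,-3,0],"jaw": 0},{"delta_rot": [0,0,0],"dp": [20,-3,0],"jaw": 0},{"delta_rot": [0,0,0],"dp": [20,-3,0],"jaw": 0},{"delta_rot": [0,0,0],"dp": [20,-3,0],"jaw": 0},{"delta_rot": [0,0,0],"dp": [20,-3,0],"jaw": 0},{"delta_rot": [0,0,0],"dp": [16,-2,0],"jaw": 0},{"delta_rot": [0,0,0],"dp": [12,-1.5,0],"jaw": 0},{"delta_rot": [0,0,0],"dp": [8,-1,0],"jaw": 0},{"delta_rot": [0,0,0],"dp": [4,-0.5,0],"jaw": 0},{"delta_rot": [0,0,0],"dp": [1,0,0],"jaw": 0},{"delta_rot": [0,0,0],"dp": [0,0,0],"jaw": 0},{"delta_rot": [0,0,0],"dp": [0,0,0],"jaw": 0}]'

```text
clock: 9.6
position: [0.4956, 0.0027, 0.2273]
orientation: [[0.018, 1.0, -0.0], [1.0, -0.018, -0.0], [-0.0, -0.0, -1.0]]
force: [-0.4, -0.5, -4.2]
opening: 0.0064
grasp_force: 71.0
```

```bash
python3 - <<'E'
from h import *
s=get_state(); im=camera('wrist')[...,::-1].copy(); sc=camera('scene')[...,::-1]
print(s['clock'],s['position'],s['opening'],s['force'],s['moment'],s['grasp_force'])
cv2.imwrite('pics/w5.png',np.hstack([cv2.resize(im,(400,300)),cv2.resize(sc[120:345,190:490],(400,300))]))
E
```

```text
9.6 [0.4956 0.0027 0.2273] 0.006409722172462854 [-0.3847 -0.5382 -4.1681] [ 0.0322 -0.0039 -0.0174] 71.0167179373093
```

View pics/w5.png

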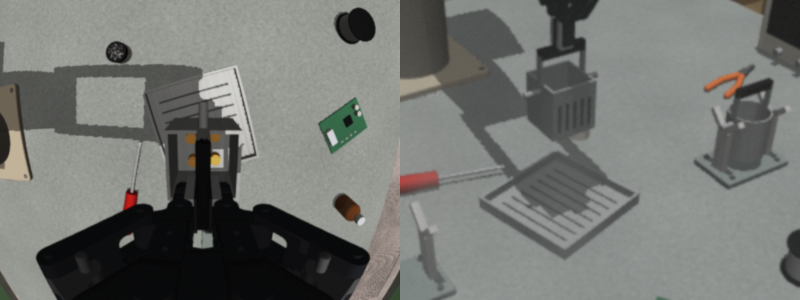

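The bucket hangs upright over the middle of the tray, the tray rim is clear all round, and the round bucket is untouched. I'll triangulate the tray rim height as a check while descending to about 10 mm above the floor.

Call:
step_arm --targets '[{"delta_rot": [0,0,0],"dp": [0,0,3],"jaw": 0},{"delta_rot": [0,0,0],"dp": [0,0,7],"jaw": 0},{"delta_rot": [0,0,0],"dp": [0,0,11],"jaw": 0},{"delta_rot": [0,0,0],"dp": [0,0,13],"jaw": 0},{"delta_rot": [0,0,0],"dp": [0,0,13],"jaw": 0},{"delta_rot": [0,0,0],"dp": [0,0,13],"jaw": 0},{"delta_rot": [0,0,0],"dp": [0,0,13],"jaw": 0},{"delta_rot": [0,0,0],"dp": [0,0,13],"jaw": 0},{"delta_rot": [0,0,0],"dp": [0,0,12],"jaw": 0},{"delta_rot": [0,0,0],"dp": [0,0,10],"jaw": 0},{"delta_rot": [0,0,0],"dp": [0,0,8],"jaw": 0},{"delta_rot": [0,0,0],"dp": [0,0,6],"jaw": 0},{"delta_rot": [0,0,0],"dp": [0,0,3],"jaw": 0},{"delta_rot": [0,0,0],"dp": [0,0,0],"jaw": 0},{"delta_rot": [0,0,0],"dp": [0,0,0],"jaw": 0}]'

```text
clock: 11.2
position: [0.4959, 0.0032, 0.1028]
orientation: [[0.017, 1.0, 0.001], [1.0, -0.017, -0.0], [-0.0, 0.001, -1.0]]
force: [-0.4, 0.4, -4.0]
opening: 0.0066
grasp_force: 71.0
```

```bash
python3 - <<'E'
from h import *
s=cv2.imread('pics/scene0.png');t=cv2.imread('pics/top0.png')
# outer right/front corners of tray rim
g=cv2.cvtColor(t,cv2.COLOR_BGR2GRAY); m=cv2.morphologyEx((g>165).astype('uint8')*255,cv2.MORPH_CLOSE,np.ones((9,9)))
P=cv2.boxPoints(cv2.minAreaRect(blobs(t,m,(240,200,380,330),200)[0]))
S={'left':(251,268),'right':(369,267),'far':(308,237)}
T=[onz('top',p,.018) for p in P]
for k,u in S.items():
    w=onz('scene',u,.018); i=min(range(4),key=lambda i:np.linalg.norm(T[i]-w)); print(k,P[i],meet(ray('scene',u),ray('top',P[i])))
E
```

```text
left [359.2217 293.8569] (array([ 0.4382, -0.0914,  0.0204]), np.float64(0.0033955870617367297))
right [258.7093 238.2684] (array([0.5515, 0.1012, 0.0151]), np.float64(0.001095503105519588))
far [281.3278 316.4051] (array([0.3981, 0.0619, 0.009 ]), np.float64(0.0032565465003603013))
```

Rim height comes out around 15–18 mm, which is consistent. Contact is expected at TCP z ≈ 0.0925, so I'll lower slowly.

Call:
step_arm --targets '[{"delta_rot": [0,0,0],"dp": [0,0,2],"jaw": 0},{"delta_rot": [0,0,0],"dp": [0,0,2],"jaw": 0},{"delta_rot": [0,0,0],"dp": [0,0,2],"jaw": 0},{"delta_rot": [0,0,0],"dp": [0,0,1],"jaw": 0},{"delta_rot": [0,0,0],"dp": [0,0,1],"jaw": 0},{"delta_rot": [0,0,0],"dp": [0,0,1],"jaw": 0},{"delta_rot": [0,0,0],"dp": [0,0,0],"jaw": 0}]'

```text
clock: 11.9
position: [0.4954, 0.0032, 0.0932]
orientation: [[0.017, 1.0, -0.0], [1.0, -0.017, 0.0], [0.0, -0.0, -1.0]]
force: [-0.2, 0.1, -3.5]
opening: 0.0061
grasp_force: 71.0
```

Call:
step_arm --targets '[{"delta_rot": [0,0,0],"dp": [0,0,0.5],"jaw": 0},{"delta_rot": [0,0,0],"dp": [0,0,0.5],"jaw": 0},{"delta_rot": [0,0,0],"dp": [0,0,0],"jaw": 0}]'

```text
clock: 12.2
position: [0.496, 0.0033, 0.0928]
orientation: [[0.017, 1.0, 0.001], [1.0, -0.017, 0.0], [0.0, 0.001, -1.0]]
force: [-0.4, 0.2, -1.5]
opening: 0.0063
grasp_force: 71.4
```

Contact is starting, because the load is dropping.

Call:
step_arm --targets '[{"delta_rot": [0,0,0],"dp": [0,0,0.3],"jaw": 0},{"delta_rot": [0,0,0],"dp": [0,0,0],"jaw": 0},{"delta_rot": [0,0,0],"dp": [0,0,0],"jaw": 0}]'

```text
clock: 12.5
position: [0.4962, 0.0033, 0.0928]
orientation: [[0.017, 1.0, 0.001], [1.0, -0.017, 0.0], [0.0, 0.001, -1.0]]
force: [1.3, 1.2, 2.1]
opening: 0.0065
grasp_force: 71.9
```

The bucket is seated. I'll ease the grip and open slowly.

Call:
step_arm --targets '[{"delta_rot": [0,0,0],"dp": [0,0,0],"jaw": 0},{"delta_rot": [0,0,0],"dp": [0,0,0],"jaw": 0},{"delta_rot": [0,0,0],"dp": [0,0,0],"jaw": 10},{"delta_rot": [0,0,0],"dp": [0,0,0],"jaw": 13},{"delta_rot": [0,0,0],"dp": [0,0,0],"jaw": 16},{"delta_rot": [0,0,0],"dp": [0,0,0],"jaw": 20},{"delta_rot": [0,0,0],"dp": [0,0,0],"jaw": 28},{"delta_rot": [0,0,0],"dp": [0,0,0],"jaw": 40},{"delta_rot": [0,0,0],"dp": [0,0,0],"jaw": 50},{"delta_rot": [0,0,0],"dp": [0,0,0],"jaw": 60},{"delta_rot": [0,0,0],"dp": [0,0,0],"jaw": 60}]' --squeeze 20

```text
clock: 13.6
position: [0.4955, 0.0032, 0.0921]
orientation: [[0.017, 1.0, -0.0], [1.0, -0.017, 0.0], [0.0, -0.0, -1.0]]
force: [-0.6, -0.0, -0.7]
opening: 0.0514
grasp_force: 0.0
```

Call:
step_arm --targets '[{"delta_rot": [0,0,0],"dp": [0,0,-4],"jaw": 60},{"delta_rot": [0,0,0],"dp": [0,0,-8],"jaw": 60},{"delta_rot": [0,0,0],"dp": [0,0,-12],"jaw": 60},{"delta_rot": [0,0,0],"dp": [0,0,-16],"jaw": 60},{"delta_rot": [0,0,0],"dp": [0,0,-20],"jaw": 60},{"delta_rot": [0,0,0],"dp": [0,0,-20],"jaw": 60},{"delta_rot": [0,0,0],"dp": [0,0,-20],"jaw": 60},{"delta_rot": [0,0,0],"dp": [0,0,-20],"jaw": 60},{"delta_rot": [0,0,0],"dp": [0,0,-15],"jaw": 60},{"delta_rot": [0,0,0],"dp": [0,0,-8],"jaw": 60},{"delta_rot": [0,0,0],"dp": [0,0,0],"jaw": 60},{"delta_rot": [0,0,0],"dp": [0,0,0],"jaw": 60}]'

```text
clock: 14.8
position: [0.4953, 0.0032, 0.2345]
orientation: [[0.017, 1.0, -0.001], [1.0, -0.017, 0.0], [0.0, -0.001, -1.0]]
force: [0.1, -0.3, -0.5]
opening: 0.0511
grasp_force: 0.0
```

```bash
python3 - <<'E'
from h import *
s=get_state(); im=camera('wrist')[...,::-1].copy(); sc=camera('scene')[...,::-1]
print(s['clock'],s['position'],s['opening'],s['force'])
cv2.imwrite('pics/w6.png',np.hstack([cv2.resize(im,(400,300)),cv2.resize(sc[120:345,190:490],(400,300))]))
E
```

```text
14.8 [0.4953 0.0032 0.2345] 0.05112346478998042 [ 0.111  -0.2847 -0.4566]
```

View pics/w6.png

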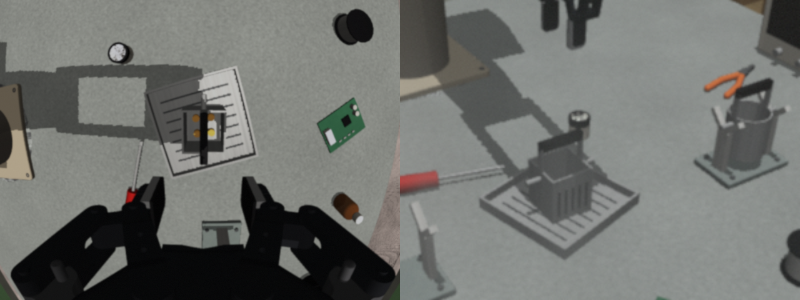

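The bucket stands upright in the middle of the tray with the parts in it. The gripper is clear, and the round bucket still hangs in its stand.

```bash
python3 -c "
from plant import *
print(job_done())"
```

```text
the job is handed in; nothing more can be done
None
```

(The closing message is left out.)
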